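Lamp on and four clicks up for dark field

ROBOT

A 6-joint arm with a two-finger parallel gripper is mounted at the origin on the work surface. World frame = base frame: x ahead of the robot, y to its left, z up, the work surface at z = 0. Lengths are in m, angles in rad, forces in N, time in s.
With the tool pointing down it reaches from about 0.325 to 0.85 m from the base axis. Payload 15.5 kg.
Tool frame: the origin (TCP) lies at the very end of the fingers, on their centre line; the grasp point (between the pads) lies 19 mm behind it (ctrl.grip_point_offset is the distance from the TCP to the grasp point, in m); x points along the fingers, y is the direction in which the jaws open and shut, and the axes are right-handed (so a half turn about x gives the same grasp; the last joint's range is limited). The gripper opens to 91 mm and grips with 3 to 60 N. Pads are 32 mm wide; open, the fingers measure 118 mm over their backs; the gripper's body (76 mm by 178 mm) begins 60 mm behind the grasp point.
Start: joints at [-1.262, 0.494, 1.345, -0, 1.302, -0.096], TCP at [0.246, -0.575, 0.214] pointing down, gripper open.
Joint ranges: [-2.91, 2.91], [-0.82, 2.16], [0.22, 2.67], [-1.22, 4.37], [0.12, 2.79], [-3.08, 3.08]. Speed limits (rad/s): [1.89, 1.89, 2.57, 3.01, 3.01, 3.01].

INTERFACE

Orientations are given as a rotation vector (axis times angle).
In Python, from workcell import ctrl gives the robot as it stands.
- The arm moves only by the tool send_rows, never from a script. Its argument "plan" is text: rows parted by semicolons, each of 7 numbers parted by spaces: the gripper's target within -1 to 1 (fully open at 1, half-way at 0, shut at -1), then the shift along the world's x, y, z in cm, then the turn, a rotation vector about the world's x, y, z in degrees. A call has 1 to 10 rows; each row shifts and turns the pose as measured when the row begins; what a row does not reach is not made up. A row lasts 1/10 s, in which the tool goes at most 50 mm and 8.59 degrees, less where a joint would pass 70% of its speed; a pose out of reach is approached as far as the arm can. A call is refused whole if a number of a shift passes 5 or a number of a turn 8.59, either way. A call with a gripper value outside its range is refused whole. The fingers move at their own pace and stop on an object; "squeeze" is the grip in N (left out, the last holds). Time passes only in rows, so rows that do not move let the fingers close. It gives the time, the measured TCP pose, the force and the opening at its end, in the units of the state.
- ctrl.state(): the state, without advancing time (a new reading comes with each control period).
- ctrl.get_image(name): name is "scene" or "top" or "wrist"; returns the picture (480x640x3 uint8, blue, green, red); there is no depth.
- ctrl.camera_params(name): a dict with "fx", "fy", "cx", "cy" (pixels), "extrinsics" (4x4, takes a point from camera to world coordinates). Camera axes: x right, y up, looking along -z (the intrinsics and any distortion apply to the point x, -y, -z); pixel columns grow to the right and rows downward; lengths in m; the calibration is good to about 2 mm. A picture is of the moment at which its call begins: read the wrist's pose just before it. camera_params takes no time and is no camera call; for the wrist camera it gives the pose at the moment of the call.
- ctrl.finish_job(): hands the job in, once; it reports no verdict.
The state is a dict: "clock": time; "joint_pos": joint angles; "qd": joint speeds; "joint_efforts": joint torques, N m; "tcp_pos": TCP position; "ee_rot": TCP orientation; "contact_force": force on the tool from outside, world axes, zero at the start; "wrist_torque": the same for the moment, N m; "opening": finger opening in m.
Only numpy, scipy, OpenCV 4.12 (cv2) and the standard library are available. Lean on these libraries where they do the work, as an engineer would, in place of code of your own. Each camera call takes 0.05 s, during which the arm holds its last target.

TASK

Get the light ready for dark-field viewing: press the round green key on top of the cream light unit with a fingertip to switch the lamp on, then turn the black click dial beside it clockwise (brighter) by exactly four clicks, pushing its raised grey grip bar round with a fingertip. Do not pinch the bar and do not go past the fourth click, and leave every bottle, box and other loose thing standing where it is.

Things in the scene. Friction and masses are not known exactly. Their poses are not given: they have to be found in the camera images.
- unit: light unit, fixed: cream box 240 x 200 x 90 mm (x, y, z) with a dark control panel on the front (-x) half of its flat top. Origin: centre of its underside, on the table; z up, its -x side faces the robot. The key and the dial stand on its top, 90 mm above the table, 100 mm apart. A small bottle stands on the rear half of the top, 58 mm high
- key_top (a point): centre of the top face of the green round key, 22 mm across, standing 21 mm above the unit's top when up, in an aluminium bezel 38 mm across and 12 mm high. It is pressed straight down
- key (a joint): travel of the key in m: 0 up, 0.005 fully down; a spring, about 1.2 N to start and 4 N fully down; it comes back up by itself
- dial_axis (a point): point on the dial's vertical turning axis, at the middle of the grip bar's height, 20.5 mm above the unit's top. The dial is a black disc 64 mm across whose upper face lies 12.5 mm above the unit's top, with a raised straight light-grey grip bar across its middle: 58 mm long, 12 mm thick, 16 mm high, upright flat sides, from 12.5 to 28.5 mm above the unit's top. The point turns with the dial: its x axis lies along the bar, its z is up. Both ends of the bar may be pushed
- dial_mark (a point): middle of that end face of the grip bar that carries a red line, 29 mm from the dial's axis (at -x of the dial's own frame), at the same height as dial_axis
- dial (a joint): turn of the dial in rad: 0 at the start, where it rests in a click, growing clockwise as seen from above; a click every 0.5236 (30 degrees), no end stops. A spring detent holds it: resisting torque rises to 0.09 N m a quarter of the way to the next click, fades to nothing half-way, then the dial snaps forward by itself into the next click and stays there; four clicks read 2.094
- microscope: microscope with camera beside the unit, fixed: foot 250 x 180 mm, stage 170 mm up, 490 mm high over all. Origin: centre of the foot's underside
- oil: amber bottle 25 mm across, 58 mm high, loose, standing on the rear of the light unit; origin: centre of its underside
- dropper: white bottle with blue cap, 38 mm across, 105 mm high, loose, on the table; origin: centre of its underside
- jar: amber jar with white lid, 44 mm across, 50 mm high, loose, on the table; origin: centre of its underside
- slidebox: teal slide box 100 x 38 x 30 mm, loose, on the table; origin: centre of its underside
- carton: white carton of wipes 110 x 75 x 45 mm, loose, on the table; origin: centre of its underside
- eraser: yellow board wiper 45 x 110 x 25 mm, loose, on the table; origin: centre of its underside
- cup: blue mug 72 mm across, 85 mm high, loose, on the table; origin: centre of its underside

How it is judged:
By the outcome, as a careful person would: the job done as asked, in the order asked, and still so for the second after the job is handed in, with the robot touching nothing.
It also fails if it takes over 48 s, if anything falls off the work surface, if the arm or the gripper's body presses on something with over 40 N, if the wrist force passes 120 N, or if a joint passes its speed limit or range.

## Working session

There is one attempt and no reset: what is moved stays moved. The work goes in short steps, Python scripts to look and compute and a tool call to move; the robot and the scene stay as the last step left them, time stands still between calls to the robot, and variables do not carry over. Pictures are saved under pics/ and viewed, and the job is handed in when it is done.

Besides the shell and the picture viewer there is one more tool, called after "Emit:" by a JSON object that holds its "method" and its "body", one argument or row to a line. send_rows: Moves the arm, as the interface text tells. Its arguments: {"type":"object","properties":{"plan":{"type":"string"},"squeeze":{"type":"number"}},"required":["plan"]}

```bash
ls; mkdir -p pics; python3 - <<'E'
from workcell import ctrl
import cv2,numpy as np
s=ctrl.state()
for k,v in s.items(): print(k,np.round(v,4))
for n in ["scene","top","wrist"]:
    p=ctrl.camera_params(n); print(n,{k:(np.round(v,3).tolist()) for k,v in p.items()})
    cv2.imwrite(f"pics/{n}0.png",ctrl.get_image(n))
E
```

```text
pics
clock 0.0
joint_pos [-1.2625  0.4942  1.3461 -0.      1.3025 -0.0955]
qd [ 0.0009 -0.0006  0.0015 -0.0003 -0.0003 -0.0001]
joint_efforts [-5.00000e-04 -8.78815e+01 -3.81859e+01  7.08000e-02  5.32000e-02
 -2.00000e-04]
tcp_pos [ 0.2455 -0.5744  0.2134]
ee_rot [ 1.9997  0.4105 -2.    ]
contact_force [0.2565 0.4673 0.0714]
wrist_torque [-0.0073 -0.0057 -0.0069]
opening 0.0912
scene {'fx': 450.822, 'fy': 450.822, 'cx': 325.381, 'cy': 242.281, 'extrinsics': [[0.553, -0.599, 0.579, 1.196], [0.833, 0.395, -0.387, -0.444], [0.004, 0.697, 0.717, 0.932], [0.0, 0.0, 0.0, 1.0]]}
top {'fx': 470.188, 'fy': 470.188, 'cx': 311.735, 'cy': 241.406, 'extrinsics': [[-0.014, 0.996, -0.085, 0.43], [-1.0, -0.016, -0.018, -0.009], [-0.019, 0.085, 0.996, 1.183], [0.0, 0.0, 0.0, 1.0]]}
wrist {'fx': 378.022, 'fy': 378.022, 'cx': 315.728, 'cy': 243.826, 'extrinsics': [[0.393, 0.886, 0.245, 0.315], [-0.92, 0.379, 0.105, -0.545], [-0.0, -0.267, 0.964, 0.383], [0.0, 0.0, 0.0, 1.0]]}
```

View pics/scene0.png

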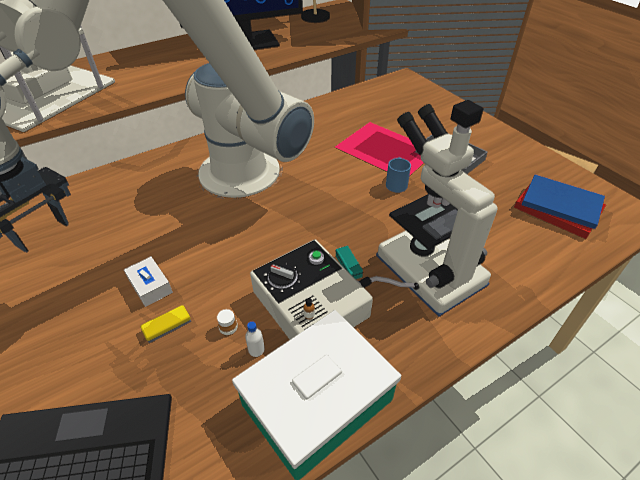

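View pics/top0.png

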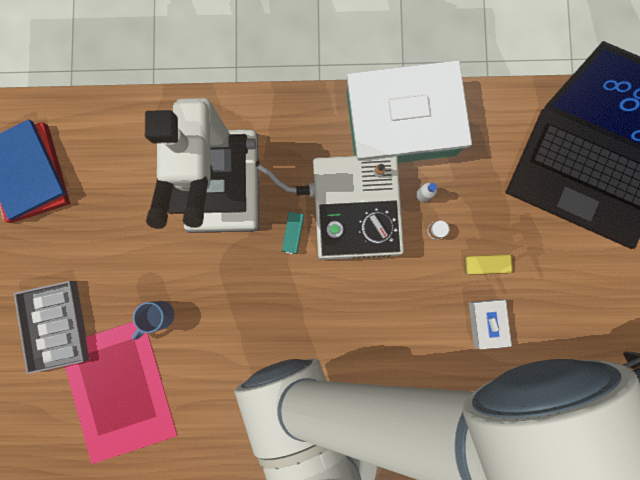

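View pics/wrist0.png

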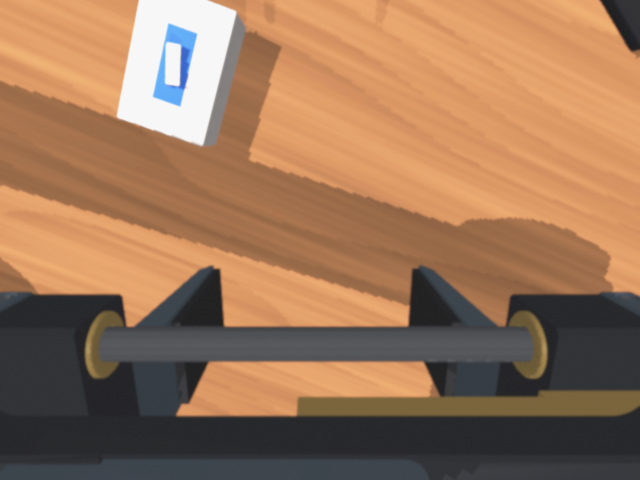

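The scene view shows the unit's panel at about (290,270) with the dial at (283,270) and the green key at (316,256). In the top view the key is at about (335,229) and the dial at (378,226). The red mark is on one end of the bar. Next I'll measure these positions.

```bash
cat > h.py <<'E'
import numpy as np,cv2
from scipy.spatial.transform import Rotation as R
from workcell import ctrl
def ray(p,u,v):
    E=np.array(p["extrinsics"]); d=np.array([(u-p["cx"])/p["fx"],-(v-p["cy"])/p["fy"],-1.0])
    return E[:3,3],E[:3,:3]@d
def cast(p,u,v,z):
    o,d=ray(p,u,v); return o+d*(z-o[2])/d[2]
def proj(p,X):
    E=np.array(p["extrinsics"]); c=E[:3,:3].T@(np.array(X)-E[:3,3])
    return p["cx"]+p["fx"]*c[0]/-c[2], p["cy"]-p["fy"]*c[1]/-c[2]
E
python3 - <<'E'
from h import *
im=cv2.imread('pics/top0.png'); c=cv2.resize(im[145:270,295:425],None,fx=4.5,fy=4.5,interpolation=cv2.INTER_CUBIC); cv2.imwrite('pics/c1.png',c)
im2=cv2.imread('pics/scene0.png'); c=cv2.resize(im2[230:340,240:380],None,fx=5,fy=5,interpolation=cv2.INTER_CUBIC); cv2.imwrite('pics/c2.png',c)
print(R.from_rotvec(ctrl.state()["ee_rot"]).as_matrix().round(3))
for n,im,(x0,y0,x1,y1) in (("top",im,(315,195,405,260)),("scene",im2,(250,235,350,310))):
    p=ctrl.camera_params(n); h=cv2.cvtColor(im,cv2.COLOR_BGR2HSV)[y0:y1,x0:x1]
    for name,m,z in (("green",cv2.inRange(h,(45,90,60),(85,255,255)),.111),("red",cv2.inRange(h,(0,90,90),(8,255,255))|cv2.inRange(h,(172,90,90),(180,255,255)),.1185)):
        k,l,st,ce=cv2.connectedComponentsWithStats(m)
        for i in range(1,k):
            if st[i,4]>3: u,v=ce[i]+[x0,y0]; print(n,name,st[i],(u,v),cast(p,u,v,z).round(4))
E
```

```text
[[-0.     0.393 -0.92 ]
 [ 0.001 -0.92  -0.393]
 [-1.    -0.001 -0.   ]]
top green [12 19 14  2 25] (np.float64(333.28), np.float64(214.48)) [ 0.5832 -0.0397  0.111 ]
top green [16 30  8  8 56] (np.float64(334.5), np.float64(228.71428571428572)) [ 0.5503 -0.0418  0.111 ]
top red [65 33  6 10 17] (np.float64(382.94117647058823), np.float64(232.23529411764707)) [ 0.5396 -0.1514  0.1185]
scene green [ 87  12  13  26 191] (np.float64(344.65968586387436), np.float64(257.09424083769636)) [0.6021 0.0108 0.111 ]
scene green [62 15  9  9 60] (np.float64(316.1), np.float64(254.21666666666667)) [ 0.5553 -0.0426  0.111 ]
scene green [70 29 10  7 24] (np.float64(324.25), np.float64(266.9166666666667)) [ 0.6011 -0.0488  0.111 ]
scene green [90 28  4  4  5] (np.float64(341.4), np.float64(264.2)) [ 0.6168 -0.0092  0.111 ]
scene red [21 30  9  4 15] (np.float64(274.6), np.float64(266.46666666666664)) [ 0.5401 -0.1506  0.1185]
```

View pics/c1.png

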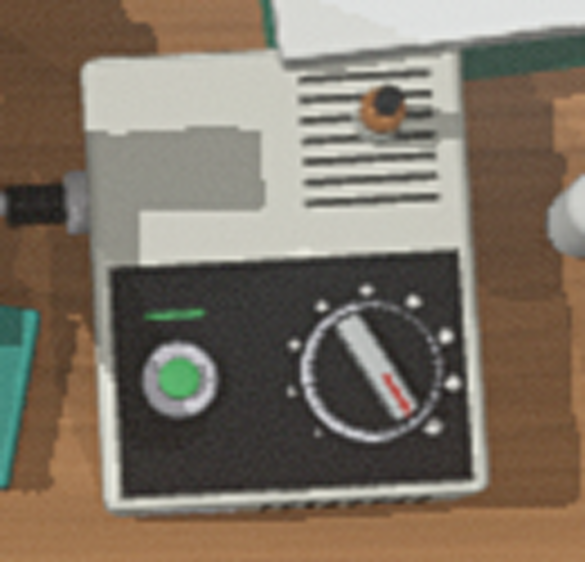

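View pics/c2.png

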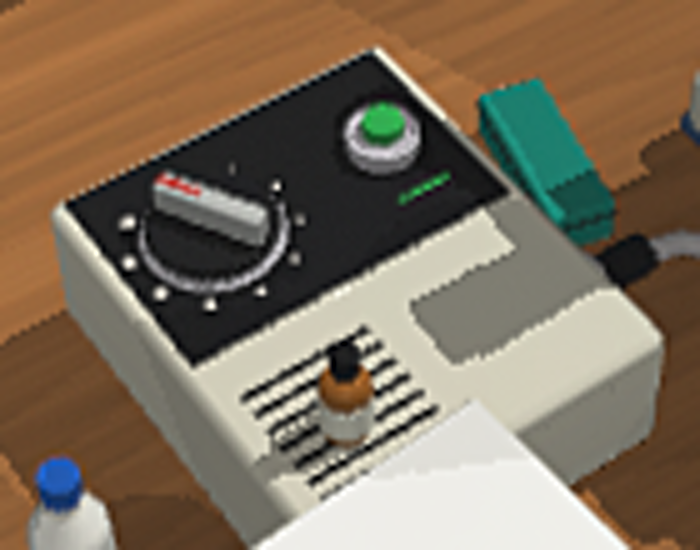

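Both views agree to within a few mm. The key is near (0.553, -0.042), and the dial axis is near (0.553, -0.142). The red end of the bar points toward −x/−y, and the plain end is at an azimuth of about 30°. I'll close the fingers, move above the unit and check with the wrist camera.

Emit:
{"method": "send_rows", "body": {
  "plan": "-1 3 3.8 0.4 0 0 7; -1 3 3.8 0.4 0 0 7; -1 3 3.8 0.4 0 0 7; -1 3 3.8 0.4 0 0 7; -1 3 3.8 0.4 0 0 7; -1 3 3.8 0.4 0 0 7; -1 3 3.8 0.4 0 0 7; -1 3 3.8 0.4 0 0 7; -1 3 3.8 0.4 0 0 7; -1 3 3.8 0.4 0 0 4",
  "squeeze": 10
}}

```text
clock: 1.15
tcp_pos: [0.5478, -0.1849, 0.2523]
ee_rot: [1.178, 1.23, -1.182]
contact_force: [0.7, -0.3, 0.2]
opening: 0.0139
```

```bash
cat > look.py <<'E'
from h import *
import sys
n,f=sys.argv[1:3]
s=ctrl.state(); p=ctrl.camera_params(n); im=ctrl.get_image(n); cv2.imwrite(f"pics/{f}.png",im)
import pickle; pickle.dump((s,p),open(f"pics/{f}.pkl","wb"))
M=R.from_rotvec(s["ee_rot"]).as_matrix()
print(s["clock"],np.round(s["tcp_pos"],4),"yaz",np.degrees(np.arctan2(M[1,1],M[0,1])).round(2),"xz",M[:,0].round(3),"F",np.round(s["contact_force"],2),s["opening"],"q",np.round(s["joint_pos"],2))
E
python3 look.py wrist w1
```

```text
1.15 [ 0.5478 -0.1849  0.2523] yaz 2.28 xz [-0.003 -0.    -1.   ] F [ 0.67 -0.32  0.15] 0.013947476423790049 q [-0.43  0.39  1.41 -0.    1.34 -0.47]
```

View pics/w1.png

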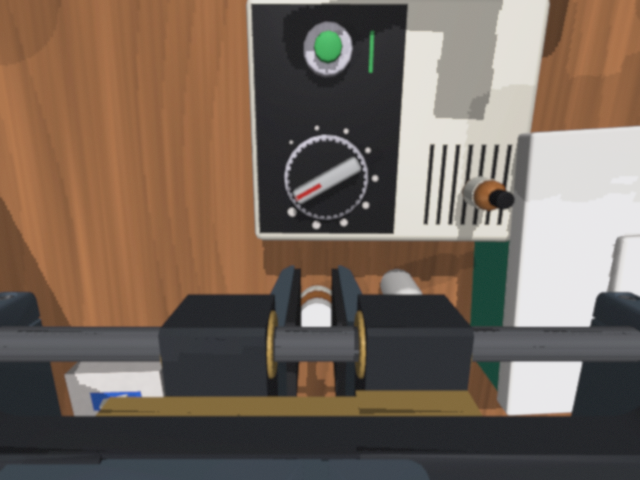

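The wrist view shows the key at (328,45), the dial centre near (326,178), the bar running from about (297,195) at the red end to (358,163), and the dropper and jar well below. Next I'll compute their positions.

```bash
python3 - <<'E'
from h import *
import pickle
im=cv2.imread('pics/w1.png'); s,p=pickle.load(open('pics/w1.pkl','rb'))
h=cv2.cvtColor(im,cv2.COLOR_BGR2HSV)
m=cv2.inRange(h,(45,90,60),(85,255,255)); m[:, :290]=0; m[:,360:]=0; m[90:]=0
M=cv2.moments(m,True); u,v=M['m10']/M['m00'],M['m01']/M['m00']; key=cast(p,u,v,.111); print('key',u,v,key)
k2=cast(ctrl.camera_params('top'),334.5,228.71,.111)
# bar: bright or red inside dial
sub=np.zeros(im.shape[:2],np.uint8); cv2.circle(sub,(326,178),37,255,-1)
b=(cv2.inRange(h,(0,0,110),(180,255,255)))&sub
k,l,st,ce=cv2.connectedComponentsWithStats(b); i=1+np.argmax(st[1:,4]); print(st[i],ce[i])
c=max(cv2.findContours((l==i).astype(np.uint8),cv2.RETR_EXTERNAL,cv2.CHAIN_APPROX_NONE)[0],key=cv2.contourArea)
r=cv2.minAreaRect(c); print(r)
bx=cv2.boxPoints(r); W=np.array([cast(p,*q,.1185) for q in bx]); print(W.round(4)); 
L=[np.linalg.norm(W[i]-W[(i+1)%4]) for i in range(4)];print(np.round(L,4))
ctr=W.mean(0); e=(W[1]-W[0]) if L[0]>L[1] else (W[2]-W[1]); print('bar ctr',ctr.round(4),'az',np.degrees(np.arctan2(e[1],e[0]))%180,'dist key',np.linalg.norm((key-ctr)[:2]))
# ring outline ellipse: panel ring, dark disc
g=cv2.cvtColor(im,cv2.COLOR_BGR2GRAY)
v=im.copy(); cv2.polylines(v,[bx.astype(int)],True,(0,255,0),1); cv2.imwrite('pics/v1.png',cv2.resize(v[0:250,240:420],None,fx=3,fy=2.4))
E
```

```text
key 327.56475903614455 46.144578313253014 [ 0.55094868 -0.04309999  0.111     ]
[ 293  157   68   46 1089] [326.62626263 179.74839302]
((326.4806823730469, 179.85459899902344), (15.252569198608398, 72.66759490966797), 60.64224624633789)
[[ 0.5266 -0.1512  0.1185]
 [ 0.5756 -0.1214  0.1185]
 [ 0.5821 -0.1313  0.1185]
 [ 0.5329 -0.1617  0.1185]]
[0.0573 0.012  0.0579 0.0123]
bar ctr [ 0.5543 -0.1414  0.1185] az 31.38094253844823 dist key 0.0983657663154534
```

View pics/v1.png

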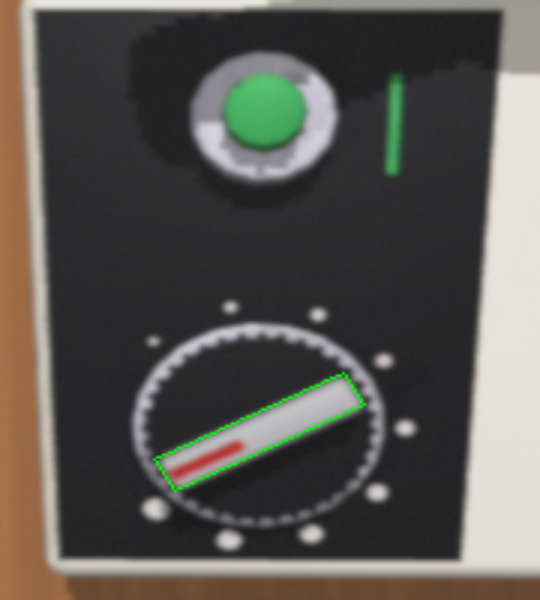

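Emit:
{"method": "send_rows", "body": {
  "plan": "-1 0.1 3.6 -2 0 0 0; -1 0.1 3.6 -2 0 0 0; -1 0.1 3.6 -3 0 0 0; -1 0.1 3.4 -3 0 0 0; -1 0 0 -2.2 0 0 0; -1 0 0 0 0 0 0"
}}

```text
clock: 1.8
tcp_pos: [0.5572, -0.0291, 0.1274]
ee_rot: [1.172, 1.232, -1.169]
contact_force: [-0.1, -0.4, 1.1]
opening: 0.0008
```

```bash
python3 look.py scene s2; python3 -c "
import cv2;im=cv2.imread('pics/s2.png');cv2.imwrite('pics/s2c.png',cv2.resize(im[180:340,220:400],None,fx=4,fy=3.7))"
```

```text
1.8 [ 0.5572 -0.0291  0.1274] yaz 2.98 xz [ 0.002  0.    -1.   ] F [-0.11 -0.42  1.1 ] 0.000787295200942559 q [-0.16  0.5   1.62  0.    1.02 -0.21]
```

View pics/s2c.png

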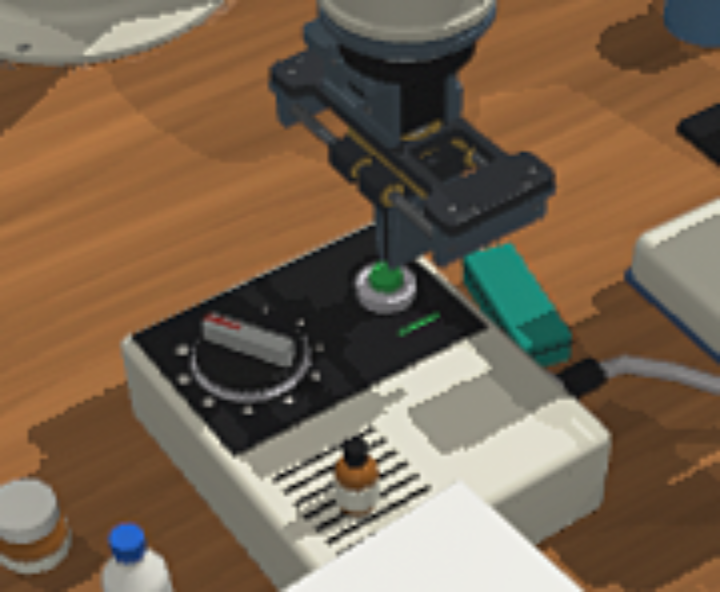

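The closed fingertip hangs just above and slightly past the key, about 13 mm off in y. I'll correct that, then descend.

Emit:
{"method": "send_rows", "body": {
  "plan": "-1 -0.5 -1.3 0 0 0 0; -1 0 0 0 0 0 0; -1 0 0 -1 0 0 0; -1 0 0 0 0 0 0"
}}

```text
clock: 2.25
tcp_pos: [0.5546, -0.0461, 0.1219]
ee_rot: [1.177, 1.224, -1.167]
contact_force: [0.5, 1.0, 1.0]
opening: 0.0002
```

Emit:
{"method": "send_rows", "body": {
  "plan": "-1 -0.3 0.3 -0.6 0 0 0; -1 0 0 -0.4 0 0 0; -1 0 0 0 0 0 0"
}}

```text
clock: 2.55
tcp_pos: [0.5516, -0.0432, 0.1115]
ee_rot: [1.178, 1.223, -1.167]
contact_force: [-0.1, -0.5, 0.1]
opening: 0.0002
```

Emit:
{"method": "send_rows", "body": {
  "plan": "-1 0 0 -0.3 0 0 0; -1 0 0 -0.2 0 0 0; -1 0 0 -0.1 0 0 0; -1 0 0 0 0 0 0"
}}

```text
clock: 2.95
tcp_pos: [0.5518, -0.0431, 0.1062]
ee_rot: [1.177, 1.222, -1.167]
contact_force: [-3.8, -0.6, 5.9]
opening: 0.0001
```

Emit:
{"method": "send_rows", "body": {
  "plan": "-1 0 0 -0.1 0 0 0; -1 0 0 0 0 0 0"
}}

```text
clock: 3.15
tcp_pos: [0.5517, -0.0431, 0.1063]
ee_rot: [1.177, 1.222, -1.166]
contact_force: [-2.9, -1.2, 3.6]
opening: 0.0005
```

```bash
python3 look.py scene s3; python3 -c "
import cv2;im=cv2.imread('pics/s3.png');cv2.imwrite('pics/s3c.png',cv2.resize(im[180:340,220:400],None,fx=4,fy=3.7))"
```

```text
3.15 [ 0.5517 -0.0431  0.1063] yaz 2.78 xz [ 0.011 -0.002 -1.   ] F [-2.93 -1.23  3.55] 0.0005039347743857161 q [-0.19  0.52  1.65  0.    0.96 -0.23]
```

View pics/s3c.png

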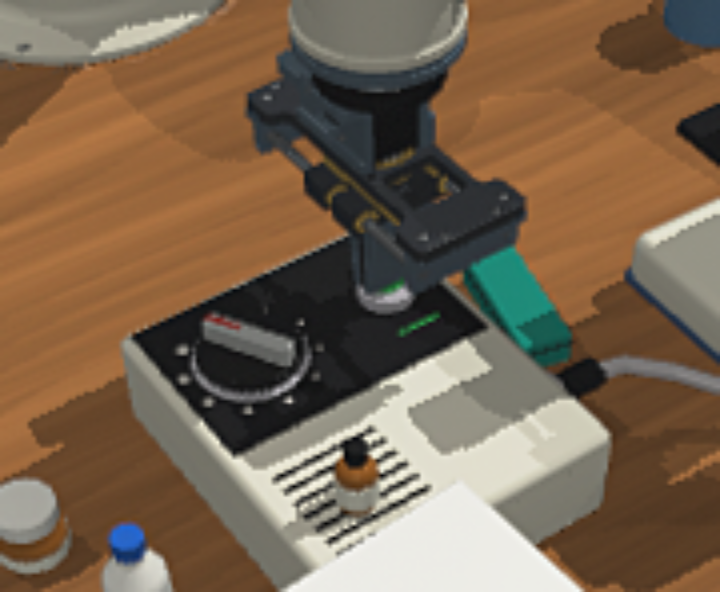

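The fingertip covers the key at crop (385,295), and the reading hovers around 4–6 N. One firmer push will confirm the key has bottomed out.

Emit:
{"method": "send_rows", "body": {
  "plan": "-1 0 0 -0.3 0 0 0; -1 0 0 -0.3 0 0 0"
}}

```text
clock: 3.4
tcp_pos: [0.5521, -0.0432, 0.1047]
ee_rot: [1.177, 1.219, -1.164]
contact_force: [-25.2, 3.1, 82.4]
opening: 0.0006
```

It has bottomed hard, so I'm lifting now.

Emit:
{"method": "send_rows", "body": {
  "plan": "-1 0 0 0.5 0 0 0; -1 0 0 2 0 0 0; -1 0 0 3 0 0 0; -1 0 0 0 0 0 0"
}}

```text
clock: 3.8
tcp_pos: [0.5522, -0.043, 0.1629]
ee_rot: [1.178, 1.218, -1.163]
contact_force: [0.3, -0.9, -1.0]
opening: 0.0005
```

```bash
python3 look.py scene s4; python3 -c "
import cv2;im=cv2.imread('pics/s4.png');cv2.imwrite('pics/s4c.png',cv2.resize(im[180:340,220:400],None,fx=4,fy=3.7))"; python3 look.py wrist w4
```

```text
3.8 [ 0.5522 -0.043   0.1629] yaz 2.82 xz [ 0.015 -0.003 -1.   ] F [ 0.28 -0.95 -0.97] 0.0005427401401519101 q [-0.19  0.44  1.6  -0.    1.08 -0.23]
3.85 [ 0.5513 -0.0428  0.1612] yaz 2.82 xz [ 0.013 -0.003 -1.   ] F [-0.43 -0.18 -0.41] 0.0004680979744445938 q [-0.19  0.45  1.6  -0.    1.08 -0.23]
```

View pics/s4c.png

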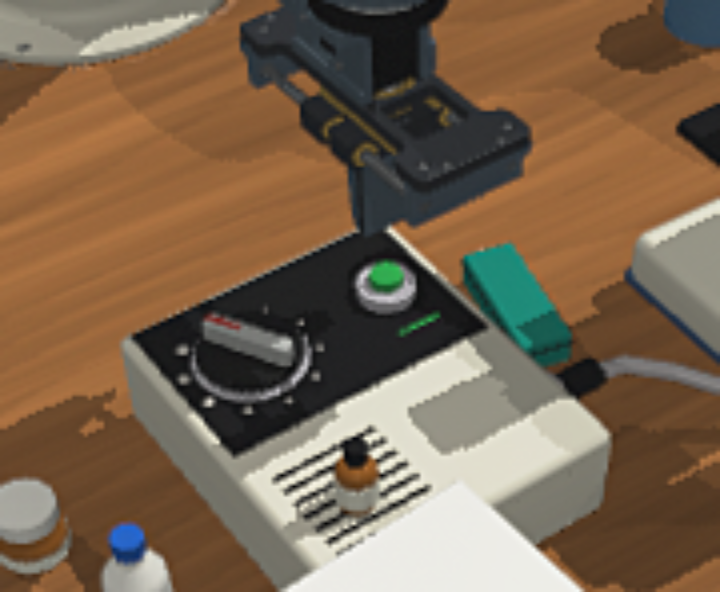

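View pics/w4.png

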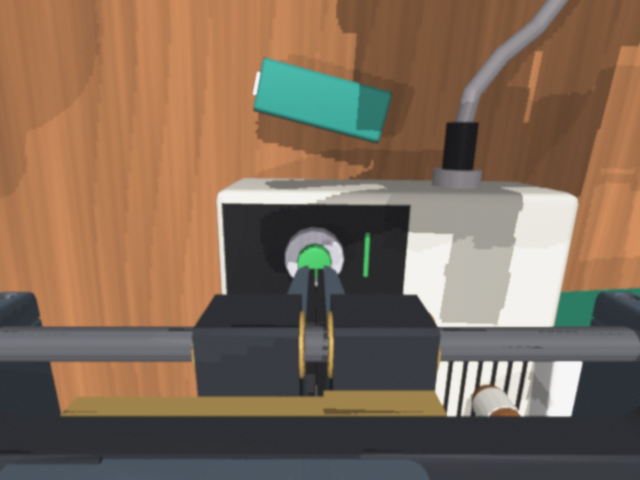

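The key is back up with its green top at crop (387,275), the dial hasn't moved, and nothing else was disturbed. Next I'll move beside the plain end of the bar and turn the tool 28°.

Emit:
{"method": "send_rows", "body": {
  "plan": "-1 0 -1.5 0 0 0 7; -1 0 -1.5 0 0 0 7; -1 0 -1.5 0 0 0 7; -1 0 -1.5 0 0 0 7; -1 0 0 0 0 0 0; -1 0 0 0 0 0 0"
}}

```text
clock: 4.5
tcp_pos: [0.5476, -0.1032, 0.1538]
ee_rot: [0.797, 1.422, -0.787]
contact_force: [0.3, 0.2, -0.3]
opening: 0.0006
```

```bash
python3 look.py wrist w5; python3 look.py scene s5;python3 -c "
import cv2;im=cv2.imread('pics/s5.png');cv2.imwrite('pics/s5c.png',cv2.resize(im[180:340,220:400],None,fx=4,fy=3.7))"
```

```text
4.5 [ 0.5476 -0.1032  0.1538] yaz 31.75 xz [ 0.002  0.005 -1.   ] F [ 0.33  0.21 -0.34] 0.0006274429111654588 q [-0.3   0.47  1.59  0.01  1.09 -0.85]
4.55 [ 0.5476 -0.103   0.1538] yaz 31.79 xz [ 0.002  0.005 -1.   ] F [ 0.06 -0.35 -0.9 ] 0.0005912673468155911 q [-0.3   0.47  1.59  0.01  1.09 -0.85]
```

View pics/w5.png

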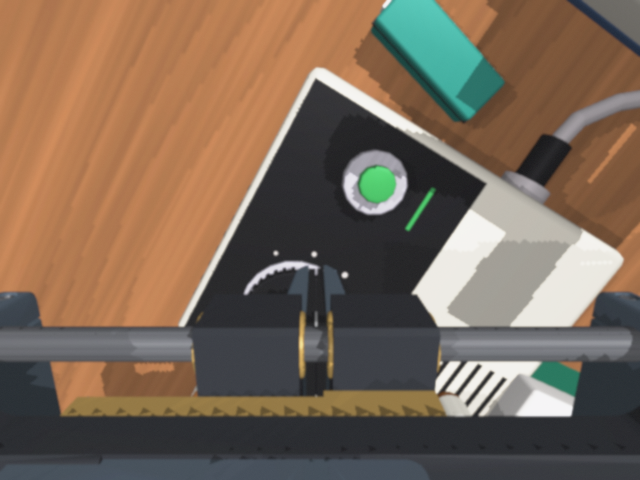

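View pics/s5c.png

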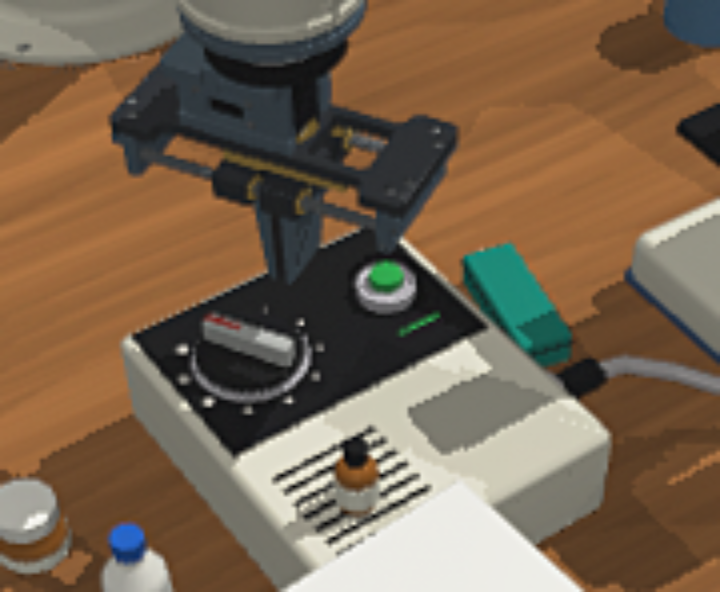

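The fingertip sits left of the bar, clear of both the bar and the key bezel. Now I'll lower it beside the bar.

Emit:
{"method": "send_rows", "body": {
  "plan": "-1 0.5 -0.1 -2 0 0 0; -1 0 0 -1.2 0 0 0; -1 0 0 0 0 0 0; -1 0 0 0 0 0 0"
}}

```text
clock: 5.0
tcp_pos: [0.5526, -0.1017, 0.1211]
ee_rot: [0.799, 1.421, -0.789]
contact_force: [-0.2, -0.7, 0.1]
opening: 0.0004
```

Emit:
{"method": "send_rows", "body": {
  "plan": "-1 0 -0.2 -0.8 0 0 0; -1 0 0 -0.4 0 0 0; -1 0 0 0 0 0 0; -1 0 0 0 0 0 0"
}}

```text
clock: 5.4
tcp_pos: [0.5529, -0.1037, 0.1093]
ee_rot: [0.799, 1.42, -0.789]
contact_force: [0.1, 0.8, -0.4]
opening: 0.0004
```

```bash
python3 look.py scene s6;python3 -c "
import cv2;im=cv2.imread('pics/s6.png');cv2.imwrite('pics/s6c.png',cv2.resize(im[200:320,240:360],None,fx=5,fy=5))"
```

```text
5.4 [ 0.5529 -0.1037  0.1093] yaz 31.57 xz [ 0.004  0.005 -1.   ] F [ 0.14  0.76 -0.44] 0.0003760454933990499 q [-0.3   0.53  1.62  0.01  0.99 -0.85]
```

View pics/s6c.png

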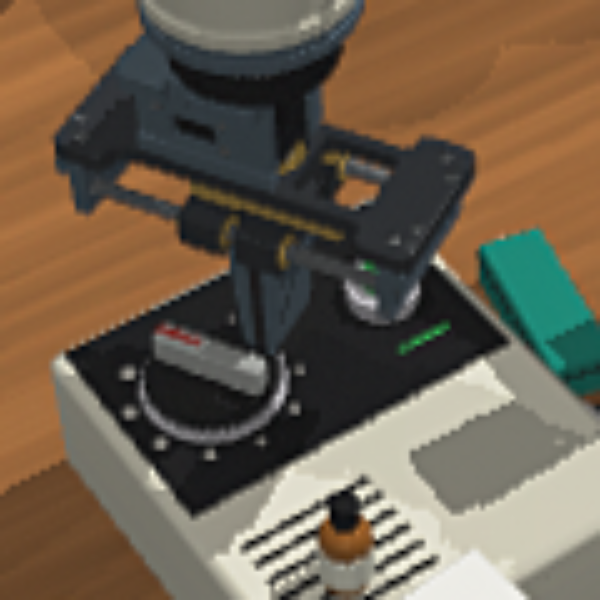

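```bash
cat > nxt.py <<'E'
from h import *
import sys
A=np.array([.5543,-.1415]); th0=31.4
def C(t):
    a=np.radians(t); u=np.array([np.cos(a),np.sin(a)]); w=np.array([-u[1],u[0]]); return A+.018*u+.022*w
s=ctrl.state(); M=R.from_rotvec(s["ee_rot"]).as_matrix(); y=np.degrees(np.arctan2(M[1,1],M[0,1])); p=s["tcp_pos"]
d=(p[:2]-A)*1e3; a=np.radians(y); u=np.array([np.cos(a),np.sin(a)]); w=np.array([-u[1],u[0]])
print("t",s["clock"],"tcp",np.round(p,4),"yaz",y.round(1),"along,off",(d@u).round(1),(d@w).round(1),"F",np.round(s["contact_force"],1),"tilt",M[:2,0].round(3))
prev=p[:2];py=y
for i in map(float,sys.argv[1:]):
    t=th0-i; c=C(t); print("turn",i,"shift cm",((c-prev)*100).round(2),"dyaw",round(t-py,1)); prev=c;py=t
E
python3 nxt.py 0 5 10 15 20
```

```text
t 5.45 tcp [ 0.5529 -0.1037  0.1094] yaz 31.6 along,off 18.6 32.9 F [-0.2  0.2 -0.7] tilt [0.004 0.005]
turn 0.0 shift cm [ 0.53 -0.96] dyaw -0.2
turn 5.0 shift cm [ 0.24 -0.04] dyaw -5.0
turn 10.0 shift cm [ 0.24 -0.07] dyaw -5.0
turn 15.0 shift cm [ 0.23 -0.09] dyaw -5.0
turn 20.0 shift cm [ 0.22 -0.11] dyaw -5.0
```

Emit:
{"method": "send_rows", "body": {
  "plan": "-1 0.2 -0.4 0 0 0 0; -1 0.2 -0.35 0 0 0 0; -1 0 0 0 0 0 0; -1 0.13 -0.2 0 0 0 0; -1 0 0 0 0 0 0"
}}

```text
clock: 5.95
tcp_pos: [0.5584, -0.1128, 0.1098]
ee_rot: [0.802, 1.421, -0.788]
contact_force: [-1.2, 5.3, 3.0]
opening: 0.0003
```

```bash
python3 nxt.py 0 5 10 15 20
```

```text
t 5.95 tcp [ 0.5584 -0.1128  0.1098] yaz 31.5 along,off 18.5 22.3 F [-1.2  5.3  3. ] tilt [0.004 0.007]
turn 0.0 shift cm [-0.02 -0.05] dyaw -0.1
turn 5.0 shift cm [ 0.24 -0.04] dyaw -5.0
turn 10.0 shift cm [ 0.24 -0.07] dyaw -5.0
turn 15.0 shift cm [ 0.23 -0.09] dyaw -5.0
turn 20.0 shift cm [ 0.22 -0.11] dyaw -5.0
```

Contact at a 22.3 mm offset, which matches the model almost exactly. Now the first click.

Emit:
{"method": "send_rows", "body": {
  "plan": "-1 0.24 -0.08 0 0 0 -5; -1 0.24 -0.08 0 0 0 -5; -1 0.23 -0.09 0 0 0 -5; -1 0 0 0 0 0 0"
}}

```text
clock: 6.35
tcp_pos: [0.565, -0.1135, 0.1099]
ee_rot: [1.01, 1.331, -0.993]
contact_force: [1.5, -0.1, -0.3]
opening: 0.0002
```

```bash
python3 nxt.py 15 20 25 30;  python3 look.py scene s7;python3 -c "
import cv2;im=cv2.imread('pics/s7.png');cv2.imwrite('pics/s7c.png',cv2.resize(im[200:320,240:360],None,fx=5,fy=5))"
```

```text
t 6.35 tcp [ 0.565  -0.1135  0.1099] yaz 16.0 along,off 18.0 24.0 F [ 1.5 -0.1 -0.3] tilt [0.004 0.01 ]
turn 15.0 shift cm [ 0.03 -0.19] dyaw 0.4
turn 20.0 shift cm [ 0.22 -0.11] dyaw -5.0
turn 25.0 shift cm [ 0.21 -0.13] dyaw -5.0
turn 30.0 shift cm [ 0.2  -0.14] dyaw -5.0
6.35 [ 0.565  -0.1135  0.1099] yaz 16.01 xz [ 0.004  0.01  -1.   ] F [ 1.48 -0.08 -0.26] 0.00020242070625115118 q [-0.31  0.55  1.59  0.01  1.01 -0.59]
```

View pics/s7c.png

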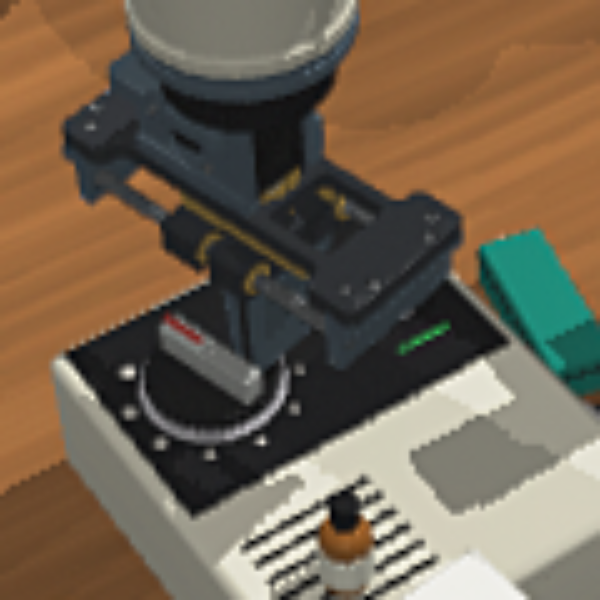

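The bar has turned part of a click, with the finger flush behind it. I'll add a red-mark azimuth reading from the scene camera and carry on.

```bash
cat > red.py <<'E'
from h import *
import sys
f=sys.argv[1]; im=cv2.imread(f"pics/{f}.png"); p=ctrl.camera_params("scene")
h=cv2.cvtColor(im,cv2.COLOR_BGR2HSV); m=cv2.inRange(h,(0,90,90),(8,255,255))|cv2.inRange(h,(172,90,90),(180,255,255))
x0,y0,x1,y1=255,245,315,300; m=m[y0:y1,x0:x1]
M=cv2.moments(m,True); u,v=M['m10']/M['m00']+x0,M['m01']/M['m00']+y0; X=cast(p,u,v,.1185)
a=np.degrees(np.arctan2(X[1]+.1415,X[0]-.5543))%360
print("red px",round(u,1),round(v,1),"n",int(M['m00']),X.round(4),"az",a.round(1),"r",np.hypot(X[1]+.1415,X[0]-.5543).round(4),"turn",(213-a).round(1))
E
for i in scene0 s6 s7; do python3 red.py $i; done
```

```text
red px 274.6 266.5 n 15 [ 0.5401 -0.1506  0.1185] az 212.6 r 0.0169 turn 0.4
red px 274.8 266.7 n 13 [ 0.541  -0.1505  0.1185] az 214.0 r 0.016 turn -1.0
red px 275.9 265.2 n 13 [ 0.5384 -0.146   0.1185] az 196.0 r 0.0165 turn 17.0
```

Emit:
{"method": "send_rows", "body": {
  "plan": "-1 0.1 -0.2 0 0 0 -2; -1 0.15 -0.1 0 0 0 -3; -1 0 0 0 0 0 0; -1 0 0 0 0 0 0"
}}

```text
clock: 6.8
tcp_pos: [0.5671, -0.1165, 0.1099]
ee_rot: [1.066, 1.301, -1.049]
contact_force: [1.2, 0.2, 0.7]
opening: 0.0005
```

```bash
python3 nxt.py 30 35 40 45 50;  python3 look.py scene s8; python3 red.py s8
```

```text
t 6.8 tcp [ 0.5671 -0.1165  0.1099] yaz 11.7 along,off 17.6 21.8 F [1.2 0.2 0.7] tilt [0.005 0.009]
turn 30.0 shift cm [ 0.46 -0.25] dyaw -10.3
turn 35.0 shift cm [ 0.19 -0.16] dyaw -5.0
turn 40.0 shift cm [ 0.17 -0.18] dyaw -5.0
turn 45.0 shift cm [ 0.16 -0.19] dyaw -5.0
turn 50.0 shift cm [ 0.14 -0.2 ] dyaw -5.0
6.8 [ 0.5671 -0.1165  0.1099] yaz 11.72 xz [ 0.005  0.009 -1.   ] F [1.23 0.16 0.72] 0.0004905038339407665 q [-0.31  0.55  1.58  0.01  1.01 -0.52]
red px 277.6 264.0 n 12 [ 0.5372 -0.1408  0.1185] az 177.7 r 0.0172 turn 35.3
```

The dial has snapped to click 1, with the red mark at azimuth ~178–180°. On to the second click.

Emit:
{"method": "send_rows", "body": {
  "plan": "-1 0.22 -0.12 0 0 0 -5; -1 0.22 -0.13 0 0 0 -5; -1 0.19 -0.16 0 0 0 -5; -1 0.17 -0.18 0 0 0 -5; -1 0.16 -0.19 0 0 0 -5; -1 0 0 0 0 0 0"
}}

```text
clock: 7.45
tcp_pos: [0.576, -0.122, 0.1099]
ee_rot: [1.393, 1.091, -1.371]
contact_force: [-0.4, 0.5, -0.4]
opening: 0.0007
```

```bash
python3 nxt.py 45 50 55 60;  python3 look.py scene s9; python3 red.py s9
```

```text
t 7.45 tcp [ 0.576  -0.122   0.1099] yaz -13.5 along,off 16.6 24.0 F [-0.4  0.5 -0.4] tilt [0.008 0.01 ]
turn 45.0 shift cm [ 0.09 -0.23] dyaw -0.1
turn 50.0 shift cm [ 0.14 -0.2 ] dyaw -5.0
turn 55.0 shift cm [ 0.12 -0.22] dyaw -5.0
turn 60.0 shift cm [ 0.1  -0.23] dyaw -5.0
7.45 [ 0.576  -0.122   0.1099] yaz -13.54 xz [ 0.008  0.01  -1.   ] F [-0.39  0.48 -0.39] 0.0006883322767375383 q [-0.32  0.56  1.56  0.01  1.02 -0.09]
red px 279.7 264.5 n 12 [ 0.5413 -0.1374  0.1185] az 162.6 r 0.0136 turn 50.4
```

Emit:
{"method": "send_rows", "body": {
  "plan": "-1 0.1 -0.22 0 0 0 -2; -1 0.12 -0.12 0 0 0 -3; -1 0 0 0 0 0 0; -1 0 0 0 0 0 0"
}}

```text
clock: 7.9
tcp_pos: [0.5777, -0.1257, 0.1099]
ee_rot: [1.45, 1.046, -1.428]
contact_force: [-0.3, -0.7, -0.3]
opening: 0.0002
```

```bash
python3 nxt.py 60 65 70 75 80;  python3 look.py scene s10; python3 red.py s10;python3 -c "
import cv2;im=cv2.imread('pics/s10.png');cv2.imwrite('pics/s10c.png',cv2.resize(im[200:320,240:360],None,fx=5,fy=5))"
```

```text
t 7.9 tcp [ 0.5777 -0.1257  0.1099] yaz -18.1 along,off 17.3 22.3 F [-0.3 -0.7 -0.3] tilt [0.008 0.01 ]
turn 60.0 shift cm [ 0.3  -0.51] dyaw -10.5
turn 65.0 shift cm [ 0.08 -0.23] dyaw -5.0
turn 70.0 shift cm [ 0.06 -0.24] dyaw -5.0
turn 75.0 shift cm [ 0.04 -0.24] dyaw -5.0
turn 80.0 shift cm [ 0.02 -0.25] dyaw -5.0
7.9 [ 0.5777 -0.1257  0.1099] yaz -18.14 xz [ 0.008  0.01  -1.   ] F [-0.31 -0.69 -0.3 ] 0.00023567117530208897 q [-0.32  0.56  1.55  0.01  1.02 -0.01]Traceback (most recent call last):
  File "red.py", line 6, in <module>
    M=cv2.moments(m,True); u,v=M['m10']/M['m00']+x0,M['m01']/M['m00']+y0; X=cast(p,u,v,.1185)
                               ~~~~~~~~^~~~~~~~~
ZeroDivisionError: float division by zero
```

View pics/s10c.png

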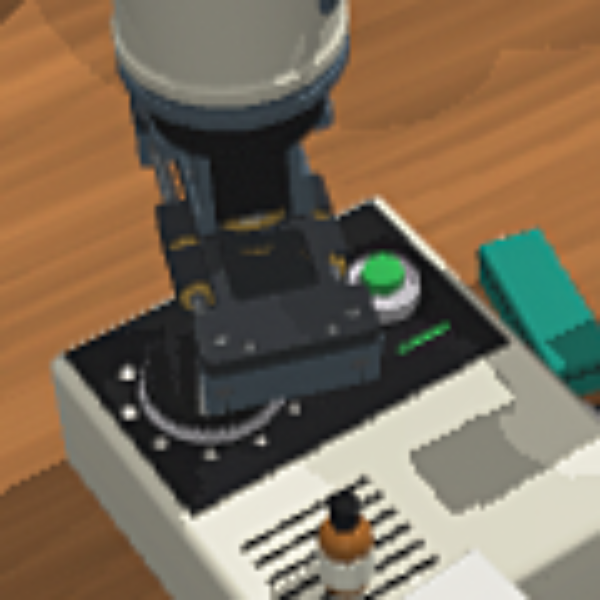

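The gripper now hides the bar, and the red mark left view as the dial snapped to about 60°. The model has matched each click so far, so I'll continue to the third.

Emit:
{"method": "send_rows", "body": {
  "plan": "-1 0.16 -0.25 0 0 0 -5; -1 0.14 -0.26 0 0 0 -5; -1 0.09 -0.23 0 0 0 -5; -1 0.07 -0.24 0 0 0 -5; -1 0.06 -0.24 0 0 0 -5; -1 0 0 0 0 0 0"
}}

```text
clock: 8.55
tcp_pos: [0.5829, -0.1356, 0.1099]
ee_rot: [1.759, 0.751, -1.731]
contact_force: [0.8, -0.0, 0.2]
opening: 0.0004
```

```bash
python3 nxt.py 75 80 85 90;  python3 look.py top t11; python3 -c "
import cv2;im=cv2.imread('pics/t11.png');cv2.imwrite('pics/t11c.png',cv2.resize(im[145:270,295:425],None,fx=4,fy=4))"
```

```text
t 8.55 tcp [ 0.5829 -0.1356  0.1099] yaz -43.6 along,off 16.6 24.1 F [ 0.8 -0.   0.2] tilt [0.012 0.009]
turn 75.0 shift cm [-0.04 -0.24] dyaw 0.0
turn 80.0 shift cm [ 0.02 -0.25] dyaw -5.0
turn 85.0 shift cm [-0.   -0.25] dyaw -5.0
turn 90.0 shift cm [-0.02 -0.25] dyaw -5.0
8.55 [ 0.5829 -0.1356  0.1099] yaz -43.61 xz [ 0.012  0.009 -1.   ] F [ 0.8  -0.03  0.16] 0.00039564720421156015 q [-0.34  0.57  1.54  0.01  1.03  0.42]
```

View pics/t11c.png

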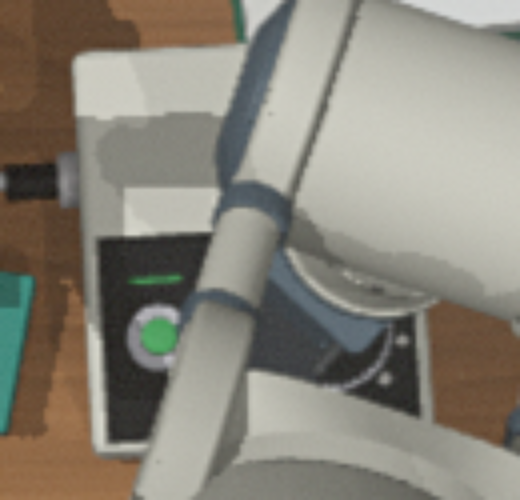

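The top camera is blocked by the arm. I'll nudge to about 80° to complete the third click.

Emit:
{"method": "send_rows", "body": {
  "plan": "-1 0 -0.25 0 0 0 -2; -1 0 -0.2 0 0 0 -3; -1 0 0 0 0 0 0; -1 0 0 0 0 0 0"
}}

```text
clock: 9.0
tcp_pos: [0.5825, -0.1401, 0.1099]
ee_rot: [1.812, 0.689, -1.784]
contact_force: [0.4, 0.9, -0.1]
opening: 0.0004
```

```bash
python3 nxt.py 80 85 90 95 100;  python3 look.py scene s12; python3 -c "
import cv2;im=cv2.imread('pics/s12.png');cv2.imwrite('pics/s12c.png',cv2.resize(im[200:320,240:360],None,fx=5,fy=5))"
```

```text
t 9.0 tcp [ 0.5825 -0.1401  0.1099] yaz -48.2 along,off 17.7 21.9 F [ 0.4  0.9 -0.1] tilt [0.012 0.008]
turn 80.0 shift cm [ 0.03 -0.03] dyaw -0.4
turn 85.0 shift cm [-0.   -0.25] dyaw -5.0
turn 90.0 shift cm [-0.02 -0.25] dyaw -5.0
turn 95.0 shift cm [-0.04 -0.24] dyaw -5.0
turn 100.0 shift cm [-0.07 -0.24] dyaw -5.0
9.0 [ 0.5825 -0.1401  0.1099] yaz -48.24 xz [ 0.012  0.008 -1.   ] F [ 0.39  0.88 -0.14] 0.0003516777230956945 q [-0.34  0.57  1.54  0.01  1.03  0.49]
```

View pics/s12c.png

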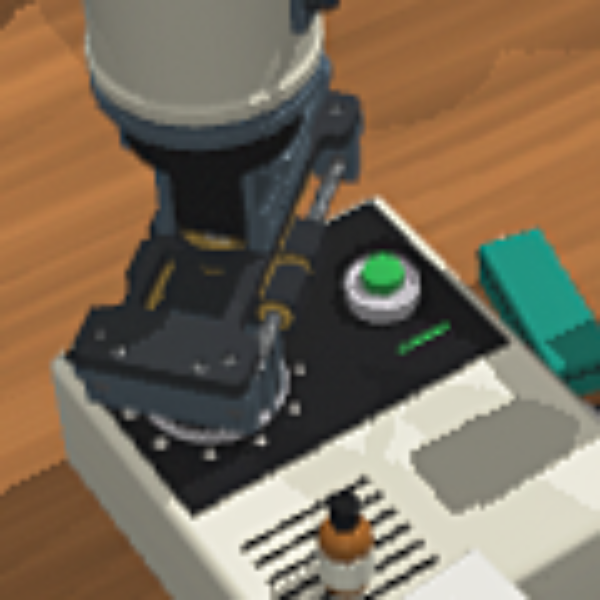

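Force dropped to near zero at 80°, consistent with click 3. Next I'll do the fourth, stopping at about 109–110°.

Emit:
{"method": "send_rows", "body": {
  "plan": "-1 0.02 -0.26 0 0 0 -5; -1 -0.01 -0.25 0 0 0 -5; -1 -0.04 -0.24 0 0 0 -5; -1 -0.07 -0.24 0 0 0 -5; -1 -0.08 -0.24 0 0 0 -5; -1 0 0 0 0 0 0"
}}

```text
clock: 9.65
tcp_pos: [0.5824, -0.151, 0.1101]
ee_rot: [2.089, 0.297, -2.05]
contact_force: [1.0, 0.7, 0.1]
opening: 0.0004
```

```bash
python3 nxt.py 105 110
```

```text
t 9.65 tcp [ 0.5824 -0.151   0.1101] yaz -73.7 along,off 17.0 24.3 F [1.  0.7 0.1] tilt [0.018 0.004]
turn 105.0 shift cm [-0.19 -0.16] dyaw 0.1
turn 110.0 shift cm [-0.11 -0.22] dyaw -5.0
```

Emit:
{"method": "send_rows", "body": {
  "plan": "-1 -0.19 -0.16 0 0 0 -2; -1 -0.1 -0.18 0 0 0 -2.5; -1 0 0 0 0 0 0; -1 0 0 0 0 0 0"
}}

```text
clock: 10.05
tcp_pos: [0.5796, -0.1543, 0.1102]
ee_rot: [2.126, 0.23, -2.086]
contact_force: [0.6, -0.6, -0.1]
opening: 0.0007
```

```bash
python3 nxt.py 110; python3 look.py scene s13; python3 -c "
import cv2;im=cv2.imread('pics/s13.png');cv2.imwrite('pics/s13c.png',cv2.resize(im[200:320,240:360],None,fx=5,fy=5))"
```

```text
t 10.05 tcp [ 0.5796 -0.1543  0.1102] yaz -77.5 along,off 17.9 21.9 F [ 0.6 -0.6 -0.1] tilt [0.019 0.002]
turn 110.0 shift cm [-0.02 -0.05] dyaw -1.1
10.05 [ 0.5796 -0.1543  0.1102] yaz -77.53 xz [ 0.019  0.002 -1.   ] F [ 0.58 -0.55 -0.06] 0.0006617399425674821 q [-0.36  0.57  1.54  0.01  1.02  0.98]
```

View pics/s13c.png

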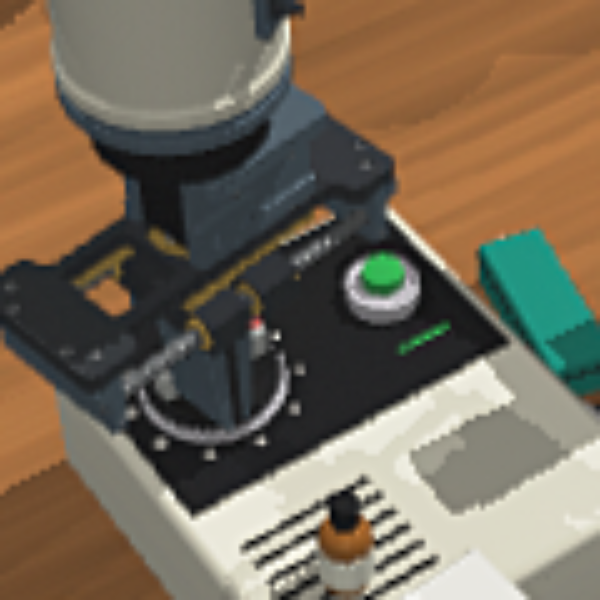

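The red end now shows at crop (258,325), pointing toward the key, and there's no contact force. I'll back off from the bar, lift, and move away to check.

Emit:
{"method": "send_rows", "body": {
  "plan": "-1 0.4 0.1 0 0 0 0; -1 0 0 2 0 0 0; -1 0 0 4 0 0 0; -1 0 0 4.5 0 0 0; -1 -1 -4 2 0 0 0; -1 -1 -4.5 0 0 0 0; -1 -1 -4.5 0 0 0 0; -1 -1 -4.5 0 0 0 0; -1 -1 -3 0 0 0 0; -1 0 0 0 0 0 0"
}}

```text
clock: 11.1
tcp_pos: [0.533, -0.3633, 0.2413]
ee_rot: [2.115, 0.246, -2.075]
contact_force: [-0.5, 1.1, -1.4]
opening: 0.0007
```

```bash
python3 nxt.py; python3 look.py scene s14; python3 red.py s14; python3 look.py top t14; python3 -c "
import cv2,numpy as np;im=cv2.imread('pics/s14.png');a=cv2.resize(im[230:310,240:330],None,fx=4.3,fy=4.3)
im=cv2.imread('pics/t14.png');b=cv2.resize(im[190:270,310:410],None,fx=4,fy=4.3);cv2.imwrite('pics/f14.png',np.hstack([a,b]))"
```

```text
t 11.1 tcp [ 0.533  -0.3633  0.2413] yaz -76.5 along,off 210.7 -72.6 F [-0.5  1.1 -1.4] tilt [0.019 0.   ]
11.1 [ 0.533  -0.3633  0.2413] yaz -76.48 xz [ 0.019  0.    -1.   ] F [-0.49  1.12 -1.42] 0.000726647009155898 q [-0.7   0.49  1.27  0.01  1.37  0.63]
red px 287.6 265.6 n 13 [ 0.5549 -0.1233  0.1185] az 88.2 r 0.0182 turn 124.8
11.15 [ 0.5335 -0.3616  0.2413] yaz -76.44 xz [ 0.019  0.001 -1.   ] F [0.13 0.1  0.07] 0.0005282806343241671 q [-0.7   0.49  1.27  0.01  1.37  0.64]
```

View pics/f14.png

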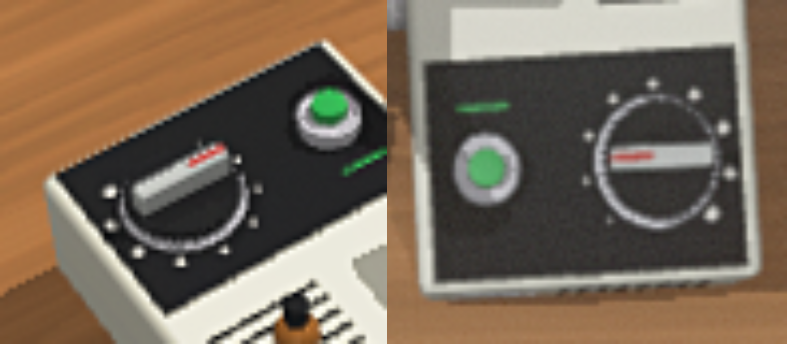

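View pics/s14.png

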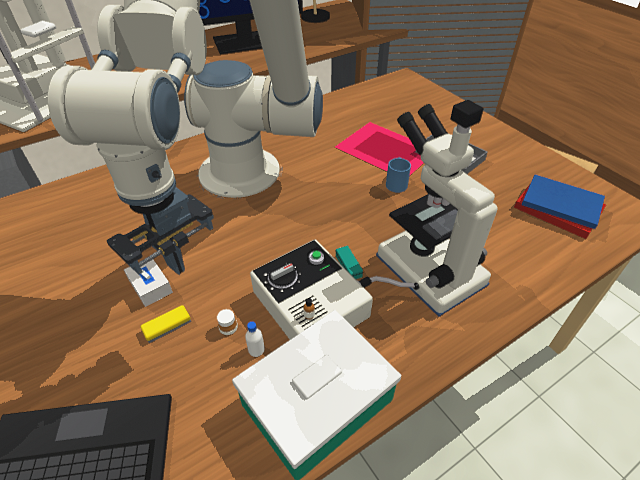

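In the top view, the bar now lies across the panel with the red end toward the key. The red mark is at azimuth 88°, down from about 211°, so the turn is about 120° or four clicks. The key is up, nothing else has moved and the arm is clear, so I'm handing in.

```bash
python3 -c "
from workcell import ctrl
print(ctrl.finish_job())"
```

```text
the job is handed in; nothing more can be done
None
```

I pressed the green key all the way down once and turned the dial clockwise by four clicks. I then handed the job in at about 11 s of the 48 s allowed. No verdict was reported.

- **Key:** I pressed it with the closed fingertips until it stopped moving, and it came back up. The images show no clear lamp-on signal, so the hard stop is my only evidence that it switched on. That last push was firmer than intended: the wrist force reached about 82 N (limit 120 N) through the fingertips.
- **Dial:** I pushed the plain end of the bar from one side only, without pinching, and stopped at about 110° so the dial snapped into the fourth click by itself.
- **Dial check:** Afterwards the red mark read 125° of turn from the scene camera. That reading was about 5° high at the first click too, so it fits 120°. The top view also shows the bar at the fourth-click position. The gripper hid the bar for the second and third clicks, so I judged those from the force and the finger position.
- **Everything else:** In the last pictures, the bottles, boxes and other loose things look unmoved, and the arm is clear with the force near zero.

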